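Level the loaded tilt stage for its zero reading

ROBOT

A 6-joint arm with a two-finger parallel gripper is mounted at the origin on the work surface. World frame = base frame: x ahead of the robot, y to its left, z up, the work surface at z = 0. Lengths are in m, angles in rad, forces in N, time in s.
With the tool pointing down it reaches from about 0.375 to 0.975 m from the base axis. Payload 3.8 kg.
Tool frame: the origin (TCP) lies between the finger pads; the fingertips stand 14 mm ahead of it and the grasp point (between the pads) lies 5 mm behind it (env.tip_extent is the distance from the TCP to the fingertips, in m); z points along the fingers, y is the line along which they close (so a half turn about z gives the same grasp; the last joint's range is limited). The gripper opens to 85 mm and grips with 20 to 120 N. Pads are 22 mm wide; open, the fingers measure 114 mm over their backs; the gripper's body (76 mm by 85 mm) begins 54 mm behind the grasp point. The pads swing forward as they close: fully open they stand 13 mm farther back than shut.
Start: joints at [1.283, 0.264, 1.604, -0, 1.274, -0.037], TCP at [0.168, 0.654, 0.245] pointing down, gripper open.
Joint ranges: [-2.63, 2.63], [-0.94, 2.18], [0.31, 2.57], [-1.31, 4.45], [0, 2.66], [-2.55, 2.55]. Speed limits (rad/s): [2.57, 2.57, 3.14, 3.14, 3.14, 3.14].

INTERFACE

Orientations are given as a 3x3 rotation matrix whose columns are the frame's x, y, z axes.
In Python, from station import status, eyes, ticket, env gives the robot as it stands.
- The arm moves only by the tool drive_tool, never from a script. Its argument "plan" is a list of rows, each a list of 7 numbers: the shift along the tool's x, y, z in m, then the turn, a rotation vector about the tool's x, y, z in rad, then the closure, from -1 (fully open) to 1 (shut). A call has 1 to 20 rows; each row shifts and turns the commanded pose from where the row before left it, along the tool's axes as they then stand; what a row does not reach is not made up. A row lasts 1/8 s, in which the tool goes at most 62.5 mm and 10.7 degrees, less where a joint would pass 70% of its speed; a pose out of reach is approached as far as the arm can. A call with a gripper value outside its range is refused whole. The fingers move at their own pace and stop on an object; "newtons" is the grip in N (left out, the last holds). Time passes only in rows, so rows that do not move let the fingers close. It gives the time, the measured TCP pose, the force, the opening and the grip force at its end, in the units of the state.
- status.observe(): the state, without advancing time (a new reading comes with each control period).
- eyes.snapshot(name): name is "scene" or "top" or "wrist"; returns (picture, depth): 400x640x3 uint8, red, green, blue; 400x640 float32, m along the optical axis (not along the pixel's ray), 0 where there is no reading.
- eyes.get_calibration(name): a dict with "K" (3x3 intrinsics, pixels), "extrinsics" (4x4, takes a point from camera to world coordinates); the wrist camera has in their place "hand_eye" (4x4, takes a point from camera to tool coordinates, whose origin is the TCP and whose axes are the flange's). Camera axes: x right, y down, z forward; pixel columns grow to the right and rows downward; lengths in m; the calibration is good to about 2 mm. A picture is of the moment at which its call begins: read the wrist's pose just before it. get_calibration takes no time and is no camera call.
- ticket.finish_job(): hands the job in; it is judged then, once.
The state is a dict: "t": time; "q": joint angles; "joint_velocities": joint speeds; "effort": joint torques, N m; "ee_pos": TCP position; "ee_rot": TCP orientation; "contact_force": force on the tool from outside, world axes, zero at the start; "moment": the same for the moment, N m; "finger_gap": finger opening in m; "gripper_force": force on a finger pad.
Only numpy, scipy, OpenCV 4.12 (cv2) and the standard library are available. Lean on these libraries where they do the work, as an engineer would, in place of code of your own. Each camera call takes 0.05 s, during which the arm holds its last target. There are 200 camera calls.

TASK

Two spring-hinged tilt stages stand on the hardness lab's bench, both sprung up. On the one that has a specimen mount clamped to it, push the plate down by its front tab until it lies level, hold it level for about two seconds so that its zero can be read, then let it spring back up. Do not touch the specimen, and do not push down the empty stage.

Things in the scene. Friction and masses are not known exactly. Their poses are not given: they have to be found in the camera images.
- stage (a joint): Angle of the loaded stage's aluminium plate (105 x 96 x 6 mm, 50 mm wide ribbed tab on its front end, round black specimen mount clamped on it; black base 150 x 120 mm fixed to the bench): 0 = level, on its lower stop; 0.44 = raised stop, where its spring holds it. About 6 N down on the tab starts it, 9 N brings it level; it springs back when let go.
- stage_tab (a point): Centre of the top face of the loaded stage's 50 x 50 mm tab; moves with the plate. Its x axis points along the plate to the hinge, z is the plate's upward normal. The level hinge axis, parallel to y, lies 120 mm along +x and 6 mm below the top face, 48 mm over the bench: the top face is 54 mm over the bench when level; this point is about 105 mm over it when raised.
- specimen: Specimen mount clamped on the loaded plate: black resin disc 40 mm across, 16 mm high, polished steel face on top, thin steel clips reaching 37 mm to either side along y. Origin at the centre of its underside, on the plate's top face, 80 mm from the tab's point towards the hinge; axes as the tab's. Not to be touched.
- spare (a joint): Angle of the empty stage's plate: same build and meaning (0 level, 0.44 raised) but nothing on the plate. It stands beside the loaded stage, to its left or right. Not to be pushed down.
Things that resemble listed ones, but are neither listed nor needed, are in the scene too. Leave any purple look-alike of the part that bears stage alone. Leave any green look-alike of the part that bears spare alone.

How it is judged:
By the outcome, as a careful person would: the job done as asked, in the order asked, and still so for the second after the job is handed in, with the robot touching nothing.
It also fails if it takes over 32 s, if anything falls off the work surface, if the arm or the gripper's body presses on something with over 40 N, if the wrist force passes 120 N, or if a joint passes its speed limit or range.

## Working session

There is one attempt and no reset: what is moved stays moved. The work goes in short steps, Python scripts to look and compute and a tool call to move; the robot and the scene stay as the last step left them, time stands still between calls to the robot, and variables do not carry over. Pictures are saved under pics/ and viewed, at most 10 in all, crops included, and the job is handed in when it is done.

Besides the shell and the picture viewer there is one more tool, called after "Request:" as name(argument=value, ...) on one line, values as JSON. drive_tool: Moves the arm, as the interface text tells. Its arguments: {"type":"object","properties":{"plan":{"type":"array"},"newtons":{"type":"number"}},"required":["plan"]}

```bash
mkdir -p pics; python3 - <<'E'
from station import status, eyes, env
import cv2,numpy as np
for n in ("scene","top"):
    p,d=eyes.snapshot(n); cv2.imwrite(f"pics/{n}0.png",p[:,:,::-1]); np.save(f"pics/{n}0.npy",d)
    c=eyes.get_calibration(n); print(n,np.round(c["K"],1).tolist(),np.round(c["extrinsics"],3).tolist())
s=status.observe(); print(s["t"],s["ee_pos"],np.round(s["ee_rot"],3).tolist(),s["contact_force"],s["finger_gap"],env.tip_extent)
E
```

```text
scene [[411.6, 0.0, 318.7], [0.0, 411.6, 202.9], [0.0, 0.0, 1.0]] [[-0.428, 0.761, -0.487, 1.294], [0.904, 0.356, -0.237, 0.383], [-0.007, -0.542, -0.84, 1.417], [0.0, 0.0, 0.0, 1.0]]
top [[481.9, 0.0, 317.6], [0.0, 481.9, 198.6], [0.0, 0.0, 1.0]] [[-0.014, -0.987, 0.158, 0.299], [-1.0, 0.015, 0.003, -0.035], [-0.006, -0.158, -0.988, 1.568], [0.0, 0.0, 0.0, 1.0]]
0.1 [0.16735529 0.65326641 0.24405565] [[-0.969, 0.248, -0.001], [0.248, 0.969, -0.002], [0.0, -0.002, -1.0]] [-0.17776787  0.20645616 -0.55270867] 0.08579454229411017 0.014
```

View pics/scene0.png

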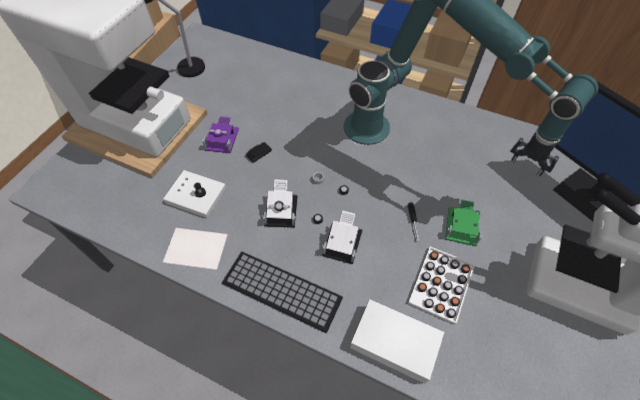

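View pics/top0.png

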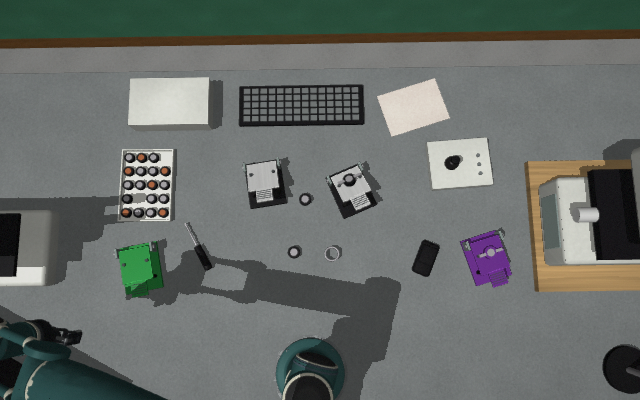

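Candidates are:
- White stage with a mount: scene (281,205), top (350,188). This matches the loaded stage.
- White empty stage: scene (342,238), top (264,183). This is the spare.
- Purple look-alike with a mount: scene (221,135), top (487,257). Leave alone.
- Green look-alike: scene (464,222), top (139,268). Leave alone.

I choose the white one with the mount and will check it in a close crop.

```bash
python3 - <<'E'
import cv2,numpy as np
a=cv2.imread("pics/scene0.png")[165:265,240:370]; b=cv2.imread("pics/top0.png")[145:225,235:395]
a=cv2.resize(a,None,fx=4.3,fy=4.3,interpolation=2)[:430,:]; b=cv2.resize(b,(800,400),interpolation=2)
cv2.imwrite("pics/cs.png",a);cv2.imwrite("pics/ct.png",b)
E
```

```text
(no output)
```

View pics/cs.png

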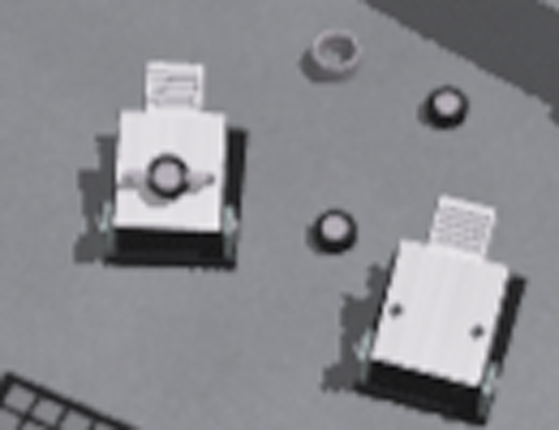

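View pics/ct.png

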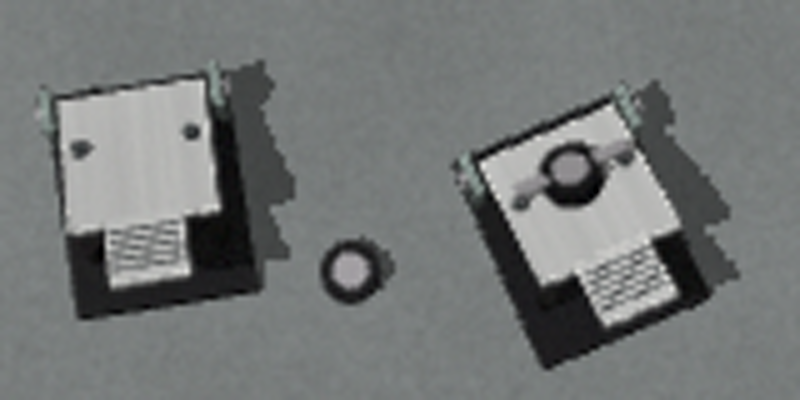

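The crop shows the mount with its clips on the right-hand white stage, and its ribbed tab faces the robot. The tab centre is at top (361.2,202.0) and scene (280.7,185.2), and the specimen face is at top (349.6,179) and scene (279.1,206.2). Next I triangulate these and check them against depth.

```bash
cat > h.py <<'E'
import numpy as np,cv2
from station import eyes
C={n:eyes.get_calibration(n) for n in("scene","top")}
def ray(n,uv):
    E=np.array(C[n]["extrinsics"]);r=np.linalg.inv(C[n]["K"])@[uv[0],uv[1],1];return E[:3,3],E[:3,:3]@r
def plane(n,uv,z):
    o,r=ray(n,uv);return o+r*(z-o[2])/r[2]
def tri(a,b):
    P=[C[n]["K"]@np.linalg.inv(C[n]["extrinsics"])[:3] for n in("top","scene")]
    X=cv2.triangulatePoints(P[0],P[1],np.array(a,float).reshape(2,1),np.array(b,float).reshape(2,1));return (X[:3]/X[3]).ravel()
E
python3 - <<'E'
from h import *
T=lambda x,y:(235+(x)/5-.4,145+y/5-.4); S=lambda x,y:(240+x/4.3-.4,165+y/4.3-.4)
for k,a,b in [("tab",(631,285),(175,87)),("spec",(573,170),(168,177)),("tabFL",(605,327),(205,65)),("tabFR",(678,293),(147,63)),
  ("hingeA",(478,155),(222,229)),("hingeB",(615,98),(113,226)),("frontA",(543,285),(225,114)),("frontB",(680,230),(120,112)),("spareFa",(110,286),(495,205)),("spareFb",(190,275),(440,197))]:
    print(k,tri(T(*a),S(*b)).round(4))
print("tab@.105",plane("top",T(631,285),.105),plane("scene",S(175,87),.105))
# tab patch: depth cloud of the bright plate, top view
d=np.load("pics/top0.npy");img=cv2.imread("pics/top0.png")
m=np.zeros(d.shape,np.uint8);cv2.fillPoly(m,[np.array([T(*p) for p in [(600,275),(655,253),(672,290),(612,318)]]).astype(int)],1)
pts=[]
for v,u in zip(*np.nonzero(m&(d>0))):
    o,r=ray("top",(u,v));pts.append(o+r*d[v,u])
pts=np.array(pts);print(len(pts),pts.mean(0),np.linalg.svd(pts-pts.mean(0))[2][2])
E
```

```text
tab [ 0.5211 -0.1611  0.1038]
spec [ 0.5981 -0.1287  0.0825]
tabFL [ 0.494  -0.1437  0.1141]
tabFR [ 0.5146 -0.1899  0.1157]
hingeA [ 0.6135 -0.0692  0.0576]
hingeB [ 0.6504 -0.1588  0.0551]
frontA [ 0.5235 -0.1081  0.096 ]
frontB [ 0.5582 -0.1957  0.0907]
spareFa [0.5234 0.1556 0.1206]
spareFb [0.5308 0.1078 0.1118]
tab@.105 [ 0.52150739 -0.16215035  0.105     ] [ 0.52125638 -0.15888507  0.105     ]
132 [ 0.5223976  -0.1632568   0.10656497] [-0.45293654 -0.1652608  -0.8760921 ]
```

Measured: the tab is at about (0.521, -0.161, 0.105), with the hinge direction about (0.925, 0.379). I go above the tab with the gripper closing.

Request:
drive_tool(plan=[[-0.0303,-0.0389,0,0,0,0,1],[-0.0303,-0.0389,0,0,0,0,1],[-0.0303,-0.0389,0,0,0,0,1],[-0.0303,-0.0389,0,0,0,0,1],[-0.0303,-0.0389,0,0,0,0,1],[-0.0303,-0.0389,0,0,0,0,1],[-0.0303,-0.0389,0,0,0,0,1],[-0.0303,-0.0389,0,0,0,0,1],[-0.0303,-0.0389,0,0,0,0,1],[-0.0303,-0.0389,0,0,0,0,1],[-0.0303,-0.0389,0,0,0,0,1],[-0.0303,-0.0389,0,0,0,0,1],[-0.0303,-0.0389,0,0,0,0,1],[-0.0303,-0.0389,0,0,0,0,1],[-0.0303,-0.0389,0,0,0,0,1],[-0.0303,-0.0389,0,0,0,0,1],[-0.0303,-0.0389,0,0,0,0,1],[-0.0303,-0.0389,0,0,0,0,1]], newtons=20)

```text
t: 2.35
ee_pos: [0.5222, -0.1613, 0.2448]
ee_rot: [[-0.969, 0.249, -0.001], [0.249, 0.969, 0.0], [0.001, 0.0, -1.0]]
contact_force: [-0.4, 0.5, -0.0]
finger_gap: -0.0
gripper_force: 0.0
```

Request:
drive_tool(plan=[[0,0,0,0,0,0.155,1],[0,0,0,0,0,0.155,1],[0,0,0,0,0,0.155,1],[0,0,0,0,0,0.155,1],[0,0,0,0,0,0.155,1],[0,0,0,0,0,0.155,1],[0,0,0,0,0,0,1]])

```text
t: 3.22
ee_pos: [0.5217, -0.1596, 0.2448]
ee_rot: [[-0.382, 0.924, -0.001], [0.924, 0.382, 0.0], [0.001, -0.001, -1.0]]
contact_force: [0.5, 0.3, 0.4]
finger_gap: -0.0001
gripper_force: 0.0
```

```bash
python3 - <<'E'
from h import *
from station import status
s=status.observe();R=np.array(s["ee_rot"]);p=np.array(s["ee_pos"])
print(s["t"],p,R.round(3).tolist(),s["contact_force"],s["finger_gap"])
for n in("scene","wrist"):
    im,d=eyes.snapshot(n);cv2.imwrite(f"pics/{n}1.png",im[:,:,::-1]);np.save(f"pics/{n}1.npy",d)
c=eyes.get_calibration("wrist");print(np.round(c["K"],1).tolist(),np.round(c["hand_eye"],4).tolist())
X=np.array([.5211,-.161,.105]);print("tool-axes delta tip->tab",R.T@(X-p)-[0,0,.014])
# where tab should be in wrist image
q=np.linalg.inv(c["hand_eye"])@np.r_[R.T@(X-p),1];u=c["K"]@q[:3];print(u/u[2])
E
```

```text
3.225 [ 0.52174352 -0.15964809  0.24478518] [[-0.382, 0.924, -0.001], [0.924, 0.382, 0.0], [0.001, -0.001, -1.0]] [0.54573576 0.30494677 0.37035812] -5.557684449680887e-05
[[294.8, 0.0, 319.4], [0.0, 294.8, 195.2], [0.0, 0.0, 1.0]] [[0.0006, -0.9647, -0.2632, 0.0671], [1.0, 0.0008, -0.0005, 0.0005], [0.0007, -0.2632, 0.9647, -0.1289], [0.0, 0.0, 0.0, 1.0]]
tool-axes delta tip->tab [-0.00108963 -0.00101258  0.12578529]
[317.9387275  189.90773666   1.        ]
```

View pics/wrist1.png

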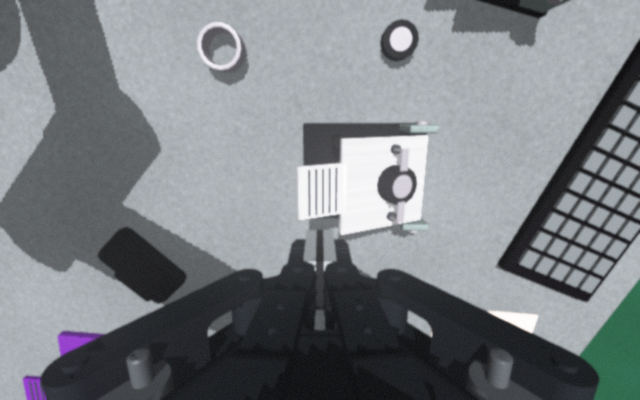

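The wrist view shows the loaded tab at (321,191), within about 2 mm of the prediction (318,190). The specimen is at (402,186), well to the hinge side. I descend to just above the tab.

Request:
drive_tool(plan=[[0,0,0.035,0,0,0,1],[0,0,0.035,0,0,0,1],[0,-0.002,0.03,0,0,0,1],[0,-0.002,0.012,0,0,0,1],[0,0,0,0,0,0,1]])

```text
t: 3.95
ee_pos: [0.5177, -0.1612, 0.1326]
ee_rot: [[-0.381, 0.925, -0.002], [0.925, 0.381, 0.001], [0.001, -0.001, -1.0]]
contact_force: [-0.0, -0.4, 0.8]
finger_gap: -0.0002
gripper_force: 0.0
```

Request:
drive_tool(plan=[[0,0,0.004,0,0,0,1],[0,-0.001,0.004,0,0,0,1],[0,-0.001,0.004,0,0,0,1],[0,-0.002,0.004,0,0,0,1],[0,-0.002,0.004,0,0,0,1],[0,0,0,0,0,0,1]])

```text
t: 4.7
ee_pos: [0.5135, -0.1639, 0.1135]
ee_rot: [[-0.38, 0.925, 0.002], [0.925, 0.38, -0.001], [-0.001, 0.001, -1.0]]
contact_force: [2.3, -1.1, 4.1]
finger_gap: 0.0001
gripper_force: 1.9
```

Request:
drive_tool(plan=[[0,-0.001,0.004,0,0,0,1],[0,-0.001,0.004,0,0,0,1],[0,-0.001,0.004,0,0,0,1],[0,-0.001,0.004,0,0,0,1],[0,-0.001,0.004,0,0,0,1],[0,-0.001,0.004,0,0,0,1],[0,0,0.004,0,0,0,1],[0,0,0.004,0,0,0,1],[0,0,0.003,0,0,0,1],[0,0,0.003,0,0,0,1],[0,0,0.003,0,0,0,1],[0,0,0,0,0,0,1]])

```text
t: 6.2
ee_pos: [0.5057, -0.1664, 0.0718]
ee_rot: [[-0.381, 0.925, -0.003], [0.925, 0.381, -0.001], [0.001, -0.003, -1.0]]
contact_force: [-3.7, -2.7, 8.1]
finger_gap: 0.0003
gripper_force: 3.8
```

Request:
drive_tool(plan=[[0,0,0.0015,0,0,0,1],[0,0,0.0015,0,0,0,1],[0,0,0,0,0,0,1]])

```text
t: 6.58
ee_pos: [0.5057, -0.1664, 0.069]
ee_rot: [[-0.381, 0.925, -0.003], [0.925, 0.381, -0.001], [0.001, -0.003, -1.0]]
contact_force: [-3.9, -2.6, 8.9]
finger_gap: 0.0002
gripper_force: 4.0
```

Request:
drive_tool(plan=[[0,0,0.001,0,0,0,1],[0,0,0,0,0,0,1]])

```text
t: 6.82
ee_pos: [0.5057, -0.1663, 0.068]
ee_rot: [[-0.381, 0.925, -0.003], [0.925, 0.381, -0.001], [0.001, -0.003, -1.0]]
contact_force: [-3.6, -3.4, 7.7]
finger_gap: 0.0004
gripper_force: 4.1
```

Request:
drive_tool(plan=[[0,0,0.0007,0,0,0,1],[0,0,0,0,0,0,1]])

```text
t: 7.08
ee_pos: [0.5057, -0.1663, 0.0679]
ee_rot: [[-0.381, 0.925, -0.004], [0.925, 0.381, -0.0], [0.001, -0.003, -1.0]]
contact_force: [-5.8, -2.8, 11.2]
finger_gap: -0.0002
gripper_force: 5.9
```

The tool moved only 0.1 mm of the 0.7 mm commanded and the force stepped up, so the plate is on its lower stop (tip at z ≈ 0.054). I press slightly more, hold, and check the level by depth during the hold.

Request:
drive_tool(plan=[[0,0,0.0005,0,0,0,1],[0,0,0,0,0,0,1],[0,0,0,0,0,0,1],[0,0,0,0,0,0,1]])

```text
t: 7.58
ee_pos: [0.5057, -0.1664, 0.0678]
ee_rot: [[-0.381, 0.925, -0.003], [0.925, 0.381, -0.001], [0.001, -0.003, -1.0]]
contact_force: [-6.5, -2.6, 14.0]
finger_gap: -0.0001
gripper_force: 7.2
```

```bash
python3 - <<'E'
from h import *
from station import status
s=status.observe();R=np.array(s["ee_rot"]);p=np.array(s["ee_pos"]);print(s["t"],p,s["contact_force"])
im,d=eyes.snapshot("wrist");cv2.imwrite("pics/wrist2.png",im[:,:,::-1])
c=eyes.get_calibration("wrist");v,u=np.nonzero(d>0)
r=np.linalg.inv(c["K"])@np.array([u,v,np.ones_like(u)])*d[v,u]
W=(R@(c["hand_eye"][:3]@np.vstack([r,np.ones(r.shape[1])]))).T+p
# plate region in stage axes from the level tab point
t=np.array([.5211,-.161])-.014*np.array([.925,.379]);X=(W[:,:2]-t)@np.array([[.925,-.38],[.379,.925]])
for a in (35,45,100,108):
  for b in (-35,35):
    k=(abs(X[:,0]*1e3-a)<5)&(abs(X[:,1]*1e3-b)<6)&(W[:,2]>.03);print(a,b,k.sum(),np.median(W[k,2]) if k.any() else None)
E
```

```text
7.575 [ 0.50571368 -0.166382    0.06778219] [-6.51590803 -2.62426911 13.95886463]
35 -35 0 None
35 35 469 0.054163709294035356
45 -35 15 0.05391831178118668
45 35 480 0.05409159246042512
100 -35 79 0.05419994619168332
100 35 371 0.054208750094834425
108 -35 323 0.05415686435900191
108 35 475 0.05424449093485881
```

The plate is level: z is 54.1–54.2 mm in every region read. I finish the hold, then let it up along the same arc.

Request:
drive_tool(plan=[[0,0,0,0,0,0,1],[0,0,0,0,0,0,1],[0,0,0,0,0,0,1],[0,0,0,0,0,0,1],[0,0,0,0,0,0,1],[0,0,0,0,0,0,1],[0,0,0,0,0,0,1],[0,0,0,0,0,0,1],[0,0,0,0,0,0,1],[0,0,0,0,0,0,1],[0,0,0,0,0,0,1],[0,0,0,0,0,0,1]])

```text
t: 9.12
ee_pos: [0.5057, -0.1664, 0.0678]
ee_rot: [[-0.381, 0.925, -0.003], [0.925, 0.381, -0.001], [0.001, -0.003, -1.0]]
contact_force: [-6.8, -2.5, 15.0]
finger_gap: -0.0001
gripper_force: 7.2
```

Request:
drive_tool(plan=[[0,0,-0.005,0,0,0,1],[0,0,-0.006,0,0,0,1],[0,0.001,-0.007,0,0,0,1],[0,0.001,-0.007,0,0,0,1],[0,0.001,-0.007,0,0,0,1],[0,0.002,-0.007,0,0,0,1],[0,0.002,-0.007,0,0,0,1],[0,0.001,-0.007,0,0,0,1],[0,0,-0.015,0,0,0,1],[0,0,-0.035,0,0,0,1],[0,0,-0.035,0,0,0,1],[0,0,-0.02,0,0,0,1],[0,0,0,0,0,0,1],[0,0,0,0,0,0,1]])

```text
t: 10.88
ee_pos: [0.5134, -0.1626, 0.2237]
ee_rot: [[-0.38, 0.925, -0.003], [0.925, 0.38, 0.001], [0.002, -0.002, -1.0]]
contact_force: [-0.1, 0.4, -1.1]
finger_gap: 0.0001
gripper_force: 0.0
```

```bash
python3 - <<'E'
from h import *
from station import status
s=status.observe();print(s["t"],s["ee_pos"],s["contact_force"])
im,d=eyes.snapshot("scene");cv2.imwrite("pics/scene3.png",im[:,:,::-1])
a=cv2.imread("pics/scene0.png");b=im[:,:,::-1]
cv2.imwrite("pics/cmp.png",np.hstack([cv2.resize(x[160:270,235:375],None,fx=2.8,fy=2.8,interpolation=2) for x in(a,b)]))
E
```

```text
10.875 [ 0.51336086 -0.16260722  0.2237116 ] [-0.12094717  0.43646012 -1.09972182]
```

View pics/cmp.png

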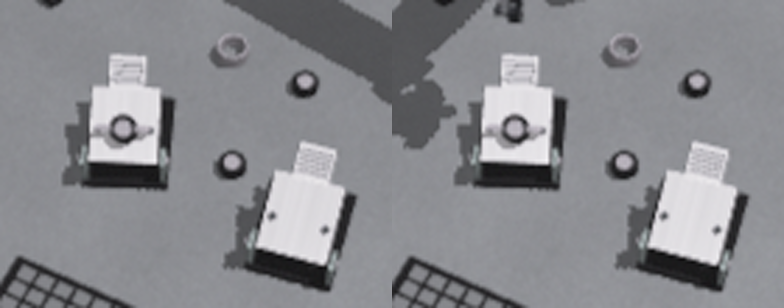

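Before (left) and after (right) match: both plates are raised, with the loaded tab at (127,70) and (519,70), and the specimen is in place. The gripper is clear.

```bash
python3 -c "
from station import ticket
print(ticket.finish_job())"
```

```text
the job is handed in; nothing more can be done
None
```

I pushed the loaded stage level by its tab, held it there for about 2.1 s and let it spring back up, without touching the specimen or the empty stage; the job is handed in at about 10.9 s on the robot's clock.

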